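# Pair the pillar candles with their brass dishes on the shop table

## Task

Dress the shop table: stand each of the four ivory pillar candles upright in the middle of the brass dish of its own shape and size (slim round in the small round dish, wide round in the large round dish, square in square, oblong in oblong), with the sides of the square and oblong candles parallel to the sides of their dishes. Set them down gently rather than dropping them, and leave the amber jar and the wooden tree where they are.

Things in the scene. Friction and masses are not known exactly. Their poses are not given: they have to be found in the camera images.
- slim_candle_mid (a point): Loose pillar candle of ivory wax with a short dark wick, standing upright on the table. The slim round one: 36 mm in diameter, 100 mm tall. The point is its centre, half-way up, z up.
- wide_candle_mid (a point): Loose pillar candle of ivory wax with a short dark wick, standing upright on the table. The wide low round one: 60 mm in diameter, 60 mm tall. The point is its centre, half-way up, z up.
- square_candle_mid (a point): Loose pillar candle of ivory wax with a short dark wick, standing upright on the table. The square one: 50 x 50 mm, 80 mm tall, sides along its x and y. The point is its centre, half-way up, z up.
- oblong_candle_mid (a point): Loose pillar candle of ivory wax with a short dark wick, standing upright on the table. The oblong one: 70 mm long along its x, 32 mm thick along its y, 70 mm tall. The point is its centre, half-way up, z up.
- slim_dish: The small round brass dish, 68 mm in diameter, for the slim round candle. Fixed to the table, floor 4 mm thick, rim 10 mm high over the table with 4 mm walls. Origin at the centre of the underside, z up.
- wide_dish: The large round brass dish, 92 mm in diameter, for the wide round candle. Fixed to the table, floor 4 mm thick, rim 10 mm high over the table with 4 mm walls. Origin at the centre of the underside, z up.
- square_dish: The square brass dish, 82 x 82 mm, sides along its x and y, for the square candle. Fixed to the table, floor 4 mm thick, rim 10 mm high over the table with 4 mm walls. Origin at the centre of the underside, z up.
- oblong_dish: The oblong brass dish, 102 mm long along its x and 64 mm wide along its y, for the oblong candle. Fixed to the table, floor 4 mm thick, rim 10 mm high over the table with 4 mm walls. Origin at the centre of the underside, z up.
- jar_candle_mid (a point): A loose bystander: an amber glass jar with a black lid (a jar candle), 62 mm in diameter, 70 mm tall, to be left alone. The point is its centre, half-way up.
- wooden_tree_mid (a point): A loose bystander: a turned wooden cone-shaped tree ornament, 54 mm in diameter, 91 mm tall, to be left alone. The point is its centre, half-way up.
Things that resemble listed ones, but are neither listed nor needed, are in the scene too. What is shaped like the part that bears square_candle_mid but red is not meant. Leave any red look-alike of the part that bears oblong_candle_mid alone.

How it is judged:
By the outcome, as a careful person would: the job done as asked, in the order asked, and still so for the second after the job is handed in, with the robot touching nothing.
It also fails if it takes over 106 s, if anything falls off the work surface, if the arm or the gripper's body presses on something with over 40 N, if the wrist force passes 120 N, or if a joint passes its speed limit or range.

## Robot

A 6-joint arm with a two-finger parallel gripper is mounted at the origin on the work surface. World frame = base frame: x ahead of the robot, y to its left, z up, the work surface at z = 0. Lengths are in mm, angles in rad, forces in N, time in s.
With the tool pointing down it reaches from about 275 to 1000 mm from the base axis. Payload 8.4 kg.
Tool frame: the origin (TCP) lies midway between the tips of the shut fingers; the grasp point (between the pads) lies grip_depth behind it (grip_depth is the distance from the TCP to the grasp point, in mm); z points along the fingers, y is the line along which they close (so a half turn about z gives the same grasp; the last joint's range is limited). The gripper opens to 85 mm and grips with 20 to 120 N. Pads are 22 mm wide; open, the fingers measure 114 mm over their backs; the gripper's body (76 mm by 85 mm) begins 54 mm behind the grasp point. The pads swing forward as they close: fully open they stand 13 mm farther back than shut.
Start: joints at [1.227, 0.353, 1.633, -0, 1.155, -0.002], TCP at [209.488, 588.848, 231.281] pointing down, gripper open.
Joint ranges: [-2.63, 2.63], [-0.92, 2.1], [0.06, 2.66], [-1.3, 4.44], [0, 2.69], [-3.02, 3.02]. Speed limits (rad/s): [2.22, 2.22, 2.79, 3.14, 3.14, 3.14].

## Interface

Orientations are given as [roll, pitch, yaw] about the fixed x, y, z axes, in that order (R = Rz(yaw) Ry(pitch) Rx(roll)).
In Python, from rig import * gives the robot as it stands.
- The arm moves only by the shell command python3 -m creep 'ROWS' [FORCE]. ROWS is JSON, a list of rows, each an object of numbers: "x", "y", "z": the shift along the tool's x, y, z in mm; "rx", "ry", "rz": the turn, a rotation vector about the tool's x, y, z in rad; "hand": the finger opening in mm, from 0 to 85.4. A call has 1 to 20 rows; each row shifts and turns the commanded pose from where the row before left it, along the tool's axes as they then stand; what a row does not reach is not made up. A row lasts 1/8 s, in which the tool goes at most 62.5 mm and 10.7 degrees, less where a joint would pass 70% of its speed; a pose out of reach is approached as far as the arm can. A call with a gripper value outside its range is refused whole. The fingers move at their own pace and stop on an object; FORCE is the grip in N (left out, the last holds). Time passes only in rows, so rows that do not move let the fingers close. It gives the time, the measured TCP pose, the force, the opening and the grip force at its end, in the units of the state.
- sense(): the state, without advancing time (a new reading comes with each control period).
- grab_frame(name): name is "side" or "top" or "wrist"; returns the picture (384x512x3 uint8, red, green, blue); there is no depth.
- get_calibration(name): a dict with "K" (3x3 intrinsics, pixels), "R" (3x3) and "t" (3): a world point X has camera coordinates R X + t. Camera axes: x right, y down, z forward; pixel columns grow to the right and rows downward; lengths in mm; the calibration is good to about 2 mm. A picture is of the moment at which its call begins: read the wrist's pose just before it. get_calibration takes no time and is no camera call; for the wrist camera it gives the pose at the moment of the call.
- sign_off(): hands the job in; it is judged then, once.
The state is a dict: "clock": time; "qpos": joint angles; "qvel": joint speeds; "joint_efforts": joint torques, N m; "eef_pos": TCP position; "tcp_rot": TCP orientation; "contact_force": force on the tool from outside, world axes, zero at the start; "wrist_torque": the same for the moment, N m; "opening": opening from 0.0 (shut) to 1.0 (fully open); "grasp_force": force on a finger pad.
Only numpy, scipy, OpenCV 4.12 (cv2) and the standard library are available. Lean on these libraries where they do the work, as an engineer would, in place of code of your own. Each camera call takes 0.05 s, during which the arm holds its last target. There are 200 camera calls.

## Working session

There is one attempt and no reset: what is moved stays moved. The work goes in short steps, Python scripts to look and compute and a shell command to move; the robot and the scene stay as the last step left them, time stands still between calls to the robot, and variables do not carry over. Pictures are saved under pics/ and viewed, at most 14 in all, crops included, and the job is handed in when it is done.

```bash
mkdir -p pics; ls
python3 - <<'E'
from rig import *
import cv2
s=sense();print({k:(s[k]) for k in('clock','eef_pos','tcp_rot','opening','contact_force')})
for n in('top','side'):
    c=get_calibration(n);print(n,c)
    cv2.imwrite(f'pics/{n}0.png',cv2.cvtColor(grab_frame(n),cv2.COLOR_RGB2BGR))
print([k for k in globals() if not k.startswith('_')])
E
```

```text
pics
{'clock': 0.0, 'eef_pos': array([209.33276309, 588.39583728, 230.55854268]), 'tcp_rot': array([-3.14019529e+00,  1.70453785e-05,  2.79978709e+00]), 'opening': 0.9966350140905789, 'contact_force': array([-0.20307847, -0.24656097,  0.02338906])}
top {'K': array([[416.63360088,   0.        , 253.3046561 ],
       [  0.        , 416.63360088, 193.10361671],
       [  0.        ,   0.        ,   1.        ]]), 'R': array([[-1.10347269e-02, -9.99938993e-01,  4.94821339e-04],
       [-9.78921196e-01,  1.07018583e-02, -2.03957748e-01],
       [ 2.03940010e-01, -2.73500915e-03, -9.78979567e-01]]), 't': array([   6.78042947,  505.68817825, 1293.75277681])}
side {'K': array([[473.24712322,   0.        , 256.2213152 ],
       [  0.        , 473.24712322, 192.49377798],
       [  0.        ,   0.        ,   1.        ]]), 'R': array([[ 0.96403763, -0.26517486, -0.01771289],
       [-0.21145382, -0.72494753, -0.65554432],
       [ 0.16099296,  0.63571485, -0.75494894]]), 't': array([-479.74881602,  130.58805402, 1498.35369867])}
['grab_frame', 'get_calibration', 'sign_off', 'sense', 'MotionError', 'grip_depth', 'cv2', 's', 'n', 'c']
```

View pics/top0.png

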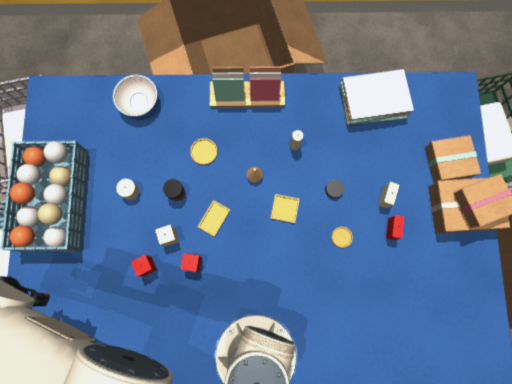

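View pics/side0.png

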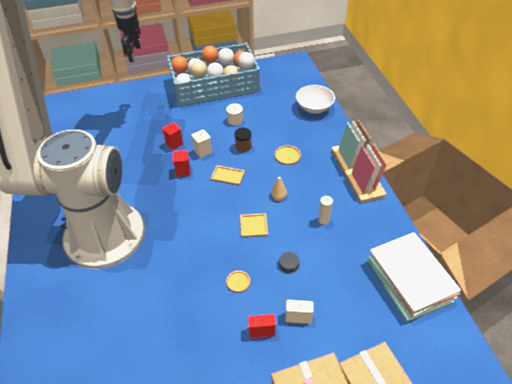

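```bash
cat > h.py <<'E'
from rig import *
import numpy as np, cv2
def ray(c,uv,z):
    d=c['R'].T@np.linalg.inv(c['K'])@np.array([uv[0],uv[1],1.]); o=-c['R'].T@c['t']
    return (o+d*(z-o[2])/d[2])[:2]
def proj(c,X):
    p=c['K']@(c['R']@np.array(X,float)+c['t']); return p[:2]/p[2]
def masks(im):
    h=cv2.cvtColor(im,cv2.COLOR_RGB2HSV); H,S,V=cv2.split(h)
    iv=((S<90)&(V>95)&((H<40)|(S<25))).astype(np.uint8)*255
    br=((H>12)&(H<35)&(S>=110)&(V>90)).astype(np.uint8)*255
    return iv,br
def blobs(m,amin=60,amax=60000):
    m=cv2.morphologyEx(m,cv2.MORPH_CLOSE,np.ones((3,3)))
    out=[]
    for k in cv2.findContours(m,cv2.RETR_EXTERNAL,cv2.CHAIN_APPROX_NONE)[0]:
        k=cv2.convexHull(k);M=cv2.moments(k)
        if amin<M['m00']<amax: out.append((M['m10']/M['m00'],M['m01']/M['m00'],M['m00'],cv2.minAreaRect(k)))
    return out
E
python3 - <<'E'
from h import *
print('gd',grip_depth)
for n in('top','side'):
    im=cv2.cvtColor(cv2.imread(f'pics/{n}0.png'),cv2.COLOR_BGR2RGB);c=get_calibration(n)
    iv,br=masks(im)
    for nm,m,z in(('iv',iv,40),('br',br,5)):
        for b in blobs(m,60,1500):
            p=ray(c,b[:2],z)
            print(n,nm,np.round(b[:3],1),np.round(p),np.round(b[3][1],1),round(b[3][2]))
    crop=lambda x,y:cv2.resize(im[y-32:y+32,x-32:x+32],(256,256),interpolation=cv2.INTER_CUBIC)
    if n=='top': cv2.imwrite('pics/crop0.png',cv2.cvtColor(np.vstack([np.hstack([crop(297,140),crop(127,189),crop(180,250)]),np.hstack([crop(392,205),crop(213,218),crop(285,208)])]),cv2.COLOR_RGB2BGR))
E
```

```text
gd 18.700000000000003
top iv [  3.9 262.  203.5] [295. 789.] [27.  9.] 90
top iv [165.6 234.9 285.5] [375. 283.] [17.7 17.4] 72
top iv [449.5 204.6 112.5] [ 463. -635.] [ 6.3 19. ] 86
top iv [388.7 194.4 320. ] [ 499. -440.] [14.5 24.9] 17
top iv [334.6 187.9 184. ] [ 523. -265.] [15. 15.] 90
top iv [126.1 188.3 276. ] [529. 416.] [18.4 18.3] 16
top iv [ 27.3 174.  382.5] [581. 744.] [21.7 20.8] 25
top iv [458.2 153.3  75. ] [ 636. -682.] [ 2.7 39.8] 78
top iv [ 54.  151.6 361.5] [657. 663.] [20. 22.] 90
top iv [296.  139.2 150. ] [ 691. -144.] [10.4 18.3] 13
top iv [220.4  96.  395.5] [849. 110.] [24. 31.] 90
top iv [282.2  93.5  81.5] [ 856. -102.] [24.  4.] 90
top iv [240.9  74.6 495.5] [928.  40.] [ 7. 88.] 90
top br [341.5 236.9 283. ] [ 366. -286.] [18. 19.] 90
top br [213.6 218.2 541.5] [432. 133.] [18.5 30.1] 30
top br [284.5 208.5 550. ] [ 462. -102.] [23.5 23.5] 11
top br [254.3 174.4 117. ] [580.  -3.] [11. 13.] 90
top br [203.4 151.1 490.5] [664. 170.] [24. 25.] 90
top br [451.7 146.1 583. ] [ 673. -681.] [15.1 40.2] 81
top br [254.3 100.7 474.5] [846.  -6.] [11.6 65.3] 8
[... 419 characters left out ...]
.5] [523. 405.] [21.2 15.2] 86
side iv [115.6  38.2 295.5] [ 126. 1088.] [23.8 15.8] 75
side iv [161.1  28.4 508. ] [ 339. 1111.] [22.7 34.2] 81
side iv [234.9  16.7 100. ] [ 698. 1113.] [22.2  7.2] 85
side iv [122.    5.5 282.5] [ 180. 1388.] [13.4 25.7] 82
side br [344.1 373.5 109.5] [ 558. -616.] [22.7  5.7] 65
side br [237.9 281.2 345. ] [ 364. -285.] [21.2 20.5] 45
side br [253.2 225.  513. ] [ 460. -101.] [21.2 25.2] 87
side br [278.4 190.4 174. ] [580.  16.] [13. 19.] 29
side br [227.6 174.9 395. ] [431. 134.] [29.6 14.5] 10
side br [358.8 180.8 814. ] [857. -19.] [68.  20.7] 42
side br [287.2 154.7 328.5] [661. 171.] [17. 24.] 90
side br [363.7 132.9  72. ] [972. 201.] [23.3  4.4] 65
```

View pics/crop0.png

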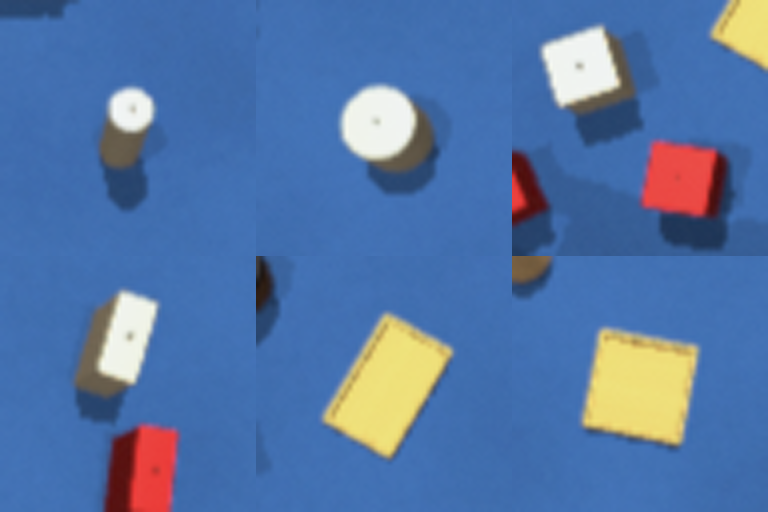

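```bash
cat >> h.py <<'E'
OBJ={'slim':(100,),'wide':(60,),'square':(80,),'oblong':(70,)}
def topface(c,im,xy,h,r=60,thr=185):
    """centroid & corner rect (world) of the bright top face near xy at height h"""
    m=((im.min(2)>thr)*255).astype(np.uint8)
    u=proj(c,(*xy,h)); best=None
    m=cv2.morphologyEx(m,cv2.MORPH_CLOSE,np.ones((5,5)))
    for k in cv2.findContours(m,cv2.RETR_EXTERNAL,cv2.CHAIN_APPROX_NONE)[0]:
        return_k=np.array([ray(c,p,h) for p in k[:,0,:].astype(float)],np.float32)
        if len(return_k)<8: continue
        k2=cv2.convexHull(return_k); M=cv2.moments(k2)
        if M['m00']<200: continue
        p=np.array([M['m10'],M['m01']])/M['m00']; d=np.hypot(*(p-xy))
        if d<r and (best is None or d<best[0]): best=(d,p,cv2.minAreaRect(k2))
    return best and best[1:]
def dish(c,im,xy,r=60,z=10):
    _,br=masks(im); br=cv2.morphologyEx(br,cv2.MORPH_CLOSE,np.ones((5,5))); best=None
    for k in cv2.findContours(br,cv2.RETR_EXTERNAL,cv2.CHAIN_APPROX_NONE)[0]:
        k=np.array([ray(c,p,z) for p in k[:,0,:].astype(float)],np.float32)
        if len(k)<8: continue
        k2=cv2.convexHull(k); M=cv2.moments(k2)
        if M['m00']<800: continue
        p=np.array([M['m10'],M['m01']])/M['m00']; d=np.hypot(*(p-xy))
        if d<r and (best is None or d<best[0]): best=(d,p,cv2.minAreaRect(k2))
    return best and best[1:]
def show(t,r): print(t, 'none' if r is None else (np.round(r[0],1).tolist(), np.round(r[1][0],1).tolist(), np.round(r[1][1],1).tolist(), round(r[1][2],1)))
def to(xy):
    """rows needed: tool-axis shift to world xy, and state"""
    s=sense(); y=s['tcp_rot'][2]; d=np.array(xy)-s['eef_pos'][:2]
    return np.round([np.cos(y)*d[0]+np.sin(y)*d[1], np.sin(y)*d[0]-np.cos(y)*d[1]],1)
E
python3 - <<'E'
from h import *
for n in('top','side'):
    im=cv2.cvtColor(cv2.imread(f'pics/{n}0.png'),cv2.COLOR_BGR2RGB);c=get_calibration(n)
    for k,xy,h in(('slim',(688,-137),100),('wide',(525,410),60),('square',(373,282),80),('oblong',(497,-440),70)): show(n+k,topface(c,im,xy,h,thr=185 if n=='top' else 150))
    for k,xy in(('slimD',(366,-286)),('wideD',(663,170)),('sqD',(461,-101)),('obD',(431,133))): show(n+k,dish(c,im,xy,z=7))
s=sense();y=s['tcp_rot'][2];c=get_calibration('wrist');print(c['K'],np.round(c['R'],3),-c['R'].T@c['t'],s['eef_pos'],y)
E
grep -n "" /dev/null; python3 -c "
from h import *;print(to((688,-137)))"
```

```text
topslim ([684.9, -142.1], [684.5, -142.5], [28.9, 33.8], 88.3)
topwide ([528.2, 413.6], [528.8, 412.9], [55.4, 52.8], 89.4)
topsquare ([373.6, 277.5], [373.2, 277.4], [47.7, 47.4], 18.1)
topoblong ([498.5, -439.4], [498.2, -439.4], [29.7, 67.2], 70.1)
topslimD ([365.8, -285.8], [365.5, -285.7], [62.7, 58.8], 89.4)
topwideD ([663.5, 169.6], [663.9, 169.5], [85.8, 85.4], 0.4)
topsqD ([462.1, -101.7], [462.1, -101.7], [77.9, 79.4], 77.8)
topobD ([432.4, 132.8], [432.6, 132.7], [61.4, 98.7], 59.7)
sideslim ([681.9, -141.8], [681.0, -142.4], [35.8, 37.1], 73.8)
sidewide ([525.3, 414.5], [525.2, 414.1], [60.6, 62.8], 22.2)
sidesquare ([370.4, 277.4], [370.1, 276.5], [53.5, 57.0], 20.8)
sideoblong ([496.3, -438.7], [496.2, -438.7], [34.7, 71.6], 69.8)
sideslimD ([364.0, -285.9], [363.5, -285.9], [62.1, 66.4], 25.8)
sidewideD ([660.3, 170.2], [660.1, 171.2], [87.4, 86.6], 73.6)
sidesqD ([460.0, -101.7], [459.8, -101.6], [84.1, 79.4], 78.1)
sideobD ([430.7, 133.1], [430.5, 133.2], [67.1, 100.2], 59.7)
[[319.11738209   0.         256.34977574]
 [  0.         319.11738209 192.29239854]
 [  0.           0.           1.        ]] [[ 0.336  0.942 -0.002]
 [ 0.905 -0.322  0.279]
 [ 0.262 -0.095 -0.96 ]] [144.24832392 613.27728286 373.41305388] [209.3381883  588.44856237 230.64675645] 2.7998045757060916
[-694.1 -523.1]
```

```bash
python3 -m creep '[{"x":-46,"y":-35},{"x":-46,"y":-35},{"x":-46,"y":-35},{"x":-46,"y":-35},{"x":-46,"y":-35},{"x":-46,"y":-35},{"x":-46,"y":-35},{"x":-46,"y":-35},{"x":-46,"y":-35},{"x":-46,"y":-35},{"x":-46,"y":-35},{"x":-46,"y":-35},{"x":-46,"y":-35},{"x":-46,"y":-35},{"x":-46,"y":-35}]' 40; python3 -m creep '[{"rz":0.175},{"rz":0.175},{"rz":0.175},{"rz":0.175},{"rz":0.175},{"rz":0.175},{"rz":0.175},{"rz":0.175},{"x":0}]'
cat >> h.py <<'E'
def look(name,xy,h=None,save=None,z=7,thr=185):
    c=get_calibration('wrist'); im=grab_frame('wrist')
    r=topface(c,im,xy,h,thr=thr) if h else dish(c,im,xy,z=z)
    show(name,r)
    if save: cv2.imwrite('pics/'+save,cv2.cvtColor(im,cv2.COLOR_RGB2BGR))
    return r
E
python3 - <<'E'
from h import *
r=look('slim',(683.5,-142),100,'w1.png')
print(sense()['tcp_rot'],to((683.5,-142)), to(r[0]) if r else 0)
E
```

```text
slim none
[-3.14049280e+00  2.28289428e-05  2.79981116e+00] [-691.5 -529.3] 0schema error: expected keys x, y, z, rx, ry, rz, hand
schema error: expected keys x, y, z, rx, ry, rz, hand
```

View pics/w1.png

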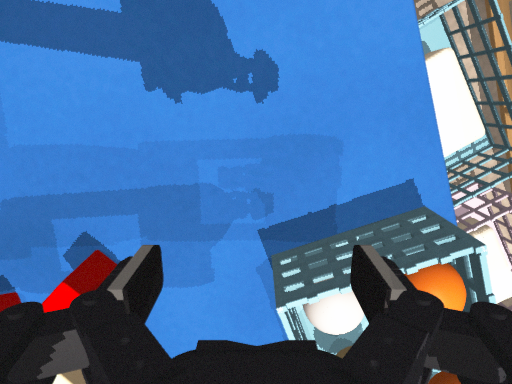

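The rows need every key, so nothing moved. The wrist view shows the open fingers at about (150,260) and (365,260), with the egg crate below.

```bash
python3 -m creep '[{"x":-46,"y":-35,"z":0,"rx":0,"ry":0,"rz":0,"hand":85},{"x":-46,"y":-35,"z":0,"rx":0,"ry":0,"rz":0,"hand":85},{"x":-46,"y":-35,"z":0,"rx":0,"ry":0,"rz":0,"hand":85},{"x":-46,"y":-35,"z":0,"rx":0,"ry":0,"rz":0,"hand":85},{"x":-46,"y":-35,"z":0,"rx":0,"ry":0,"rz":0,"hand":85},{"x":-46,"y":-35,"z":0,"rx":0,"ry":0,"rz":0,"hand":85},{"x":-46,"y":-35,"z":0,"rx":0,"ry":0,"rz":0,"hand":85},{"x":-46,"y":-35,"z":0,"rx":0,"ry":0,"rz":0,"hand":85},{"x":-46,"y":-35,"z":0,"rx":0,"ry":0,"rz":0,"hand":85},{"x":-46,"y":-35,"z":0,"rx":0,"ry":0,"rz":0,"hand":85},{"x":-46,"y":-35,"z":0,"rx":0,"ry":0,"rz":0,"hand":85},{"x":-46,"y":-35,"z":0,"rx":0,"ry":0,"rz":0,"hand":85},{"x":-46,"y":-35,"z":0,"rx":0,"ry":0,"rz":0,"hand":85},{"x":-46,"y":-35,"z":0,"rx":0,"ry":0,"rz":0,"hand":85},{"x":-46,"y":-35,"z":0,"rx":0,"ry":0,"rz":0,"hand":85}]' 40; python3 -m creep '[{"x":0,"y":0,"z":0,"rx":0,"ry":0,"rz":0.175,"hand":85},{"x":0,"y":0,"z":0,"rx":0,"ry":0,"rz":0.175,"hand":85},{"x":0,"y":0,"z":0,"rx":0,"ry":0,"rz":0.175,"hand":85},{"x":0,"y":0,"z":0,"rx":0,"ry":0,"rz":0.175,"hand":85},{"x":0,"y":0,"z":0,"rx":0,"ry":0,"rz":0.175,"hand":85},{"x":0,"y":0,"z":0,"rx":0,"ry":0,"rz":0.175,"hand":85},{"x":0,"y":0,"z":0,"rx":0,"ry":0,"rz":0.175,"hand":85},{"x":0,"y":0,"z":0,"rx":0,"ry":0,"rz":0.175,"hand":85},{"x":0,"y":0,"z":0,"rx":0,"ry":0,"rz":0,"hand":85}]'
python3 - <<'E'
from h import *
r=look('slim',(683.5,-142),100,'w2.png')
print(sense()['tcp_rot'],to((683.5,-142)), to(r[0]) if r else 0, proj(get_calibration('wrist'),(683.5,-142,100)))
E
```

```text
clock: 2.02
eef_pos: [684.3, -138.8, 231.0]
tcp_rot: [3.142, -0.0, 2.8]
contact_force: [0.5, 0.8, 0.4]
opening: 0.998
grasp_force: 0.0
clock: 3.15
eef_pos: [683.4, -137.0, 230.9]
tcp_rot: [-3.141, -0.0, 1.401]
contact_force: [0.3, -0.1, 0.7]
opening: 0.994
grasp_force: 0.0
slim ([686.7, -140.9], [686.8, -141.0], [34.1, 34.8], 80.2)
[-3.14110959e+00 -1.65990433e-05  1.40361655e+00] [-4.9  0.9] [-3.3  3.8] [255.95250693 189.41205183]
```

View pics/w2.png

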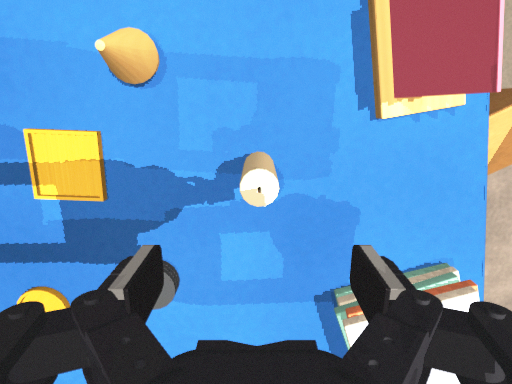

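The slim ivory candle top is at (259,188) with clear room all round; the tree (130,55), square dish (65,165) and books sit clear of the fingers.

```bash
python3 -m creep '[{"x":-4,"y":2.5,"z":35,"rx":0,"ry":0,"rz":0,"hand":85},{"x":0,"y":0,"z":40,"rx":0,"ry":0,"rz":0,"hand":85},{"x":0,"y":0,"z":40,"rx":0,"ry":0,"rz":0,"hand":85},{"x":0,"y":0,"z":40,"rx":0,"ry":0,"rz":0,"hand":85},{"x":0,"y":0,"z":30,"rx":0,"ry":0,"rz":0,"hand":85},{"x":0,"y":0,"z":0,"rx":0,"ry":0,"rz":0,"hand":60},{"x":0,"y":0,"z":0,"rx":0,"ry":0,"rz":0,"hand":25},{"x":0,"y":0,"z":0,"rx":0,"ry":0,"rz":0,"hand":25},{"x":0,"y":0,"z":0,"rx":0,"ry":0,"rz":0,"hand":25},{"x":0,"y":0,"z":0,"rx":0,"ry":0,"rz":0,"hand":25},{"x":0,"y":0,"z":0,"rx":0,"ry":0,"rz":0,"hand":25},{"x":0,"y":0,"z":0,"rx":0,"ry":0,"rz":0,"hand":25}]' 40
python3 - <<'E'
from h import *
print(to((365,-286)))
E
```

```text
clock: 4.7
eef_pos: [686.5, -141.7, 48.2]
tcp_rot: [3.139, 0.0, 1.4]
contact_force: [-1.8, 1.1, 7.2]
opening: 0.414
grasp_force: 39.6
[-196.9 -292.3]
```

```bash
python3 -m creep '[{"x":0,"y":0,"z":-20,"rx":0,"ry":0,"rz":0,"hand":25},{"x":0,"y":0,"z":-40,"rx":0,"ry":0,"rz":0,"hand":25},{"x":0,"y":0,"z":-40,"rx":0,"ry":0,"rz":0,"hand":25},{"x":-37,"y":-42,"z":0,"rx":0,"ry":0,"rz":0,"hand":25},{"x":-37,"y":-42,"z":0,"rx":0,"ry":0,"rz":0,"hand":25},{"x":-37,"y":-42,"z":0,"rx":0,"ry":0,"rz":0,"hand":25},{"x":-37,"y":-42,"z":0,"rx":0,"ry":0,"rz":0,"hand":25},{"x":-37,"y":-42,"z":0,"rx":0,"ry":0,"rz":0,"hand":25},{"x":-37,"y":-42,"z":0,"rx":0,"ry":0,"rz":0,"hand":25},{"x":-37,"y":-42,"z":0,"rx":0,"ry":0,"rz":0,"hand":25},{"x":0,"y":0,"z":0,"rx":0,"ry":0,"rz":0,"hand":25},{"x":0,"y":0,"z":0,"rx":0,"ry":0,"rz":0,"hand":25}]'
python3 - <<'E'
from h import *
r=look('slimD',(365,-286),None,'w3.png')
print(to((365,-286)), to(r[0]) if r else 0, proj(get_calibration('wrist'),(365,-286,10)))
E
```

```text
clock: 6.2
eef_pos: [352.0, -347.0, 147.3]
tcp_rot: [3.14, 0.001, 1.399]
contact_force: [0.8, 0.3, -1.4]
opening: 0.409
grasp_force: 40.2
slimD ([368.2, -285.4], [368.4, -285.1], [66.4, 67.2], 80.1)
[61.9  2. ] [63.1  5.1] [256.9750902  111.78927059]
```

View pics/w3.png

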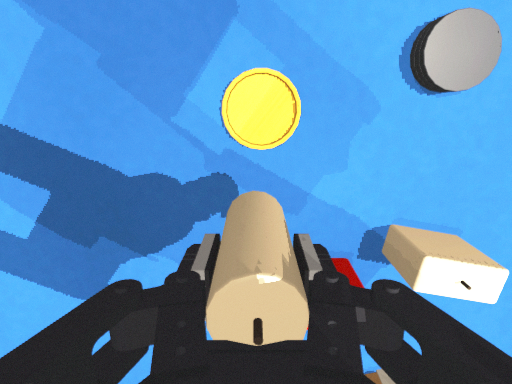

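```bash
python3 -m creep '[{"x":31,"y":2,"z":0,"rx":0,"ry":0,"rz":0,"hand":25},{"x":31.5,"y":2,"z":0,"rx":0,"ry":0,"rz":0,"hand":25},{"x":0,"y":0,"z":30,"rx":0,"ry":0,"rz":0,"hand":25},{"x":0,"y":0,"z":30,"rx":0,"ry":0,"rz":0,"hand":25},{"x":0,"y":0,"z":20,"rx":0,"ry":0,"rz":0,"hand":25},{"x":0,"y":0,"z":9,"rx":0,"ry":0,"rz":0,"hand":25},{"x":0,"y":0,"z":2,"rx":0,"ry":0,"rz":0,"hand":25},{"x":0,"y":0,"z":2,"rx":0,"ry":0,"rz":0,"hand":25},{"x":0,"y":0,"z":1,"rx":0,"ry":0,"rz":0,"hand":25},{"x":0,"y":0,"z":0.5,"rx":0,"ry":0,"rz":0,"hand":25},{"x":0,"y":0,"z":0,"rx":0,"ry":0,"rz":0,"hand":25},{"x":0,"y":0,"z":0,"rx":0,"ry":0,"rz":0,"hand":25}]'
```

```text
clock: 7.75
eef_pos: [366.4, -286.0, 52.2]
tcp_rot: [3.141, 0.0, 1.4]
contact_force: [-0.2, 0.0, 6.2]
opening: 0.414
grasp_force: 40.6
```

```bash
python3 -m creep '[{"x":0,"y":0,"z":0,"rx":0,"ry":0,"rz":0,"hand":38},{"x":0,"y":0,"z":0,"rx":0,"ry":0,"rz":0,"hand":45},{"x":0,"y":0,"z":0,"rx":0,"ry":0,"rz":0,"hand":60},{"x":0,"y":0,"z":0,"rx":0,"ry":0,"rz":0,"hand":85},{"x":0,"y":0,"z":0,"rx":0,"ry":0,"rz":0,"hand":85},{"x":0,"y":0,"z":0,"rx":0,"ry":0,"rz":0,"hand":85},{"x":0,"y":0,"z":-40,"rx":0,"ry":0,"rz":0,"hand":85},{"x":0,"y":0,"z":-50,"rx":0,"ry":0,"rz":0,"hand":85},{"x":0,"y":0,"z":-50,"rx":0,"ry":0,"rz":0,"hand":85},{"x":0,"y":0,"z":-40,"rx":0,"ry":0,"rz":0,"hand":85},{"x":0,"y":0,"z":0,"rx":0,"ry":0,"rz":0,"hand":85}]'
python3 - <<'E'
from h import *
r=look('slim',(366,-286),104,'w4.png'); look('dish',(366,-286))
c=get_calibration('top');im=grab_frame('top');show('top',topface(c,im,(366,-286),104));show('topd',dish(c,im,(366,-286)))
cv2.imwrite('pics/t4.png',cv2.cvtColor(im,cv2.COLOR_RGB2BGR))
im=cv2.imread('pics/w4.png');cv2.imwrite('pics/w4c.png',cv2.resize(im[110:270,170:340],(510,480)))
E
```

```text
clock: 9.12
eef_pos: [367.7, -286.9, 234.8]
tcp_rot: [3.136, 0.003, 1.4]
contact_force: [-0.5, -0.9, 0.5]
opening: 0.988
grasp_force: 0.0
slim ([367.2, -283.9], [367.7, -282.8], [30.6, 34.5], 68.3)
dish ([368.6, -282.1], [369.1, -280.1], [55.8, 66.9], 77.3)
top none
topd ([371.1, -271.9], [373.7, -270.4], [29.7, 62.4], 62.4)
```

View pics/w4c.png

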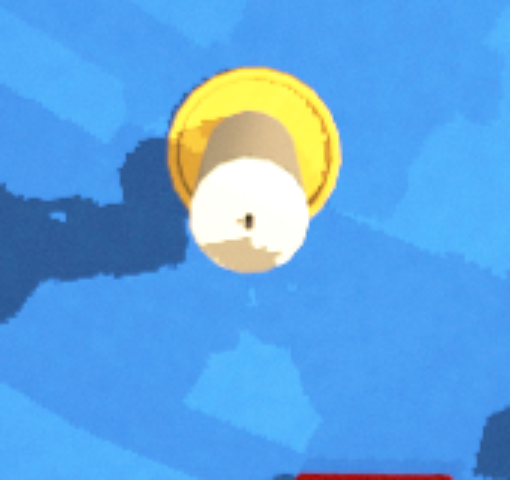

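Slim candle stands upright in the small dish, top at crop (249,214), i.e. about 1 mm off the dish centre measured earlier. Next the wide one.

```bash
python3 -m creep '[{"x":51,"y":2.8,"z":0,"rx":0,"ry":0,"rz":0,"hand":85},{"x":51,"y":2.8,"z":0,"rx":0,"ry":0,"rz":0,"hand":85},{"x":51,"y":2.8,"z":0,"rx":0,"ry":0,"rz":0,"hand":85},{"x":51,"y":2.8,"z":0,"rx":0,"ry":0,"rz":0,"hand":85},{"x":51,"y":2.8,"z":0,"rx":0,"ry":0,"rz":0,"hand":85},{"x":51,"y":2.8,"z":0,"rx":0,"ry":0,"rz":0,"hand":85},{"x":51,"y":2.8,"z":0,"rx":0,"ry":0,"rz":0,"hand":85},{"x":51,"y":2.8,"z":0,"rx":0,"ry":0,"rz":0,"hand":85},{"x":51,"y":2.8,"z":0,"rx":0,"ry":0,"rz":0,"hand":85},{"x":51,"y":2.8,"z":0,"rx":0,"ry":0,"rz":0,"hand":85},{"x":51,"y":2.8,"z":0,"rx":0,"ry":0,"rz":0,"hand":85},{"x":51,"y":2.8,"z":0,"rx":0,"ry":0,"rz":0,"hand":85},{"x":51,"y":2.8,"z":0,"rx":0,"ry":0,"rz":0,"hand":85},{"x":51,"y":2.8,"z":0,"rx":0,"ry":0,"rz":0,"hand":85},{"x":0,"y":0,"z":0,"rx":0,"ry":0,"rz":0,"hand":85},{"x":0,"y":0,"z":0,"rx":0,"ry":0,"rz":0,"hand":85}]'
python3 - <<'E'
from h import *
r=look('wide',(528,414),60,'w5.png')
print(to((528,414)), to(r[0]) if r else 0)
c=get_calibration('top');im=grab_frame('top');r=topface(c,im,(366,-286),104);r and show('top slim',r);show('topd',dish(c,im,(366,-286)))
E
```

```text
clock: 11.28
eef_pos: [525.4, 410.3, 229.7]
tcp_rot: [-3.139, 0.003, 1.4]
contact_force: [0.7, -0.8, 0.6]
opening: 0.997
grasp_force: 0.0
wide ([530.0, 415.3], [529.8, 415.3], [58.0, 58.1], 80.2)
[4.4 1.7] [6.  3.4]
top slim ([364.7, -285.7], [364.8, -285.4], [30.7, 30.4], 89.4)
topd ([364.0, -281.7], [363.3, -279.6], [61.6, 51.4], 21.9)
```

View pics/w5.png

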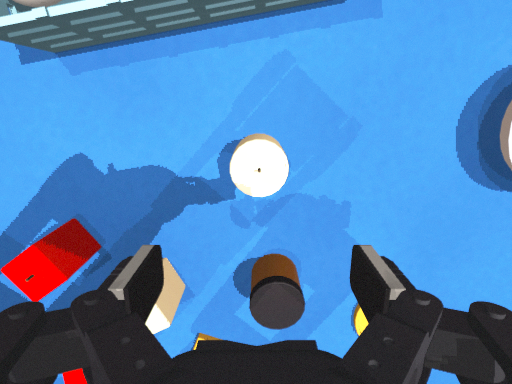

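Wide candle top at (258,168) alone, jar at (277,300) well clear on the other side.

```bash
python3 -m creep '[{"x":5.2,"y":2.6,"z":40,"rx":0,"ry":0,"rz":0,"hand":85},{"x":0,"y":0,"z":50,"rx":0,"ry":0,"rz":0,"hand":85},{"x":0,"y":0,"z":50,"rx":0,"ry":0,"rz":0,"hand":85},{"x":0,"y":0,"z":44,"rx":0,"ry":0,"rz":0,"hand":85},{"x":0,"y":0,"z":30,"rx":0,"ry":0,"rz":0,"hand":85},{"x":0,"y":0,"z":0,"rx":0,"ry":0,"rz":0,"hand":70},{"x":0,"y":0,"z":0,"rx":0,"ry":0,"rz":0,"hand":50},{"x":0,"y":0,"z":0,"rx":0,"ry":0,"rz":0,"hand":50},{"x":0,"y":0,"z":0,"rx":0,"ry":0,"rz":0,"hand":50},{"x":0,"y":0,"z":0,"rx":0,"ry":0,"rz":0,"hand":50},{"x":0,"y":0,"z":0,"rx":0,"ry":0,"rz":0,"hand":50}]' 40
python3 - <<'E'
from h import *
print(to((663,170)))
E
```

```text
clock: 12.75
eef_pos: [530.1, 416.2, 18.6]
tcp_rot: [3.141, -0.001, 1.4]
contact_force: [-0.7, -0.5, 6.8]
opening: 0.693
grasp_force: 43.6
[-220.   172.8]
```

```bash
python3 -m creep '[{"x":0,"y":0,"z":-20,"rx":0,"ry":0,"rz":0,"hand":50},{"x":0,"y":0,"z":-40,"rx":0,"ry":0,"rz":0,"hand":50},{"x":0,"y":0,"z":-40,"rx":0,"ry":0,"rz":0,"hand":50},{"x":-41.5,"y":24.7,"z":0,"rx":0,"ry":0,"rz":0,"hand":50},{"x":-41.5,"y":24.7,"z":0,"rx":0,"ry":0,"rz":0,"hand":50},{"x":-41.5,"y":24.7,"z":0,"rx":0,"ry":0,"rz":0,"hand":50},{"x":-41.5,"y":24.7,"z":0,"rx":0,"ry":0,"rz":0,"hand":50},{"x":-41.5,"y":24.7,"z":0,"rx":0,"ry":0,"rz":0,"hand":50},{"x":-41.5,"y":24.7,"z":0,"rx":0,"ry":0,"rz":0,"hand":50},{"x":-41.5,"y":24.7,"z":0,"rx":0,"ry":0,"rz":0,"hand":50},{"x":0,"y":0,"z":0,"rx":0,"ry":0,"rz":0,"hand":50},{"x":0,"y":0,"z":0,"rx":0,"ry":0,"rz":0,"hand":50}]'
python3 - <<'E'
from h import *
r=look('wideD',(663,170),None,'w6.png')
print(to((663,170)), to(r[0]) if r else 0)
E
```

```text
clock: 14.25
eef_pos: [650.6, 100.4, 118.4]
tcp_rot: [3.141, -0.0, 1.399]
contact_force: [-0.1, -0.2, -1.1]
opening: 0.694
grasp_force: 43.4
wideD ([665.3, 170.9], [665.4, 170.9], [91.9, 91.5], 16.8)
[70.2  0.7] [71.4  2.8]
```

```bash
python3 -m creep '[{"x":35,"y":1,"z":0,"rx":0,"ry":0,"rz":0,"hand":50},{"x":36,"y":1,"z":0,"rx":0,"ry":0,"rz":0,"hand":50},{"x":0,"y":0,"z":30,"rx":0,"ry":0,"rz":0,"hand":50},{"x":0,"y":0,"z":30,"rx":0,"ry":0,"rz":0,"hand":50},{"x":0,"y":0,"z":20,"rx":0,"ry":0,"rz":0,"hand":50},{"x":0,"y":0,"z":9,"rx":0,"ry":0,"rz":0,"hand":50},{"x":0,"y":0,"z":2,"rx":0,"ry":0,"rz":0,"hand":50},{"x":0,"y":0,"z":2,"rx":0,"ry":0,"rz":0,"hand":50},{"x":0,"y":0,"z":1,"rx":0,"ry":0,"rz":0,"hand":50},{"x":0,"y":0,"z":0.5,"rx":0,"ry":0,"rz":0,"hand":50},{"x":0,"y":0,"z":0,"rx":0,"ry":0,"rz":0,"hand":50},{"x":0,"y":0,"z":0,"rx":0,"ry":0,"rz":0,"hand":50}]'
```

```text
clock: 15.8
eef_pos: [664.8, 169.8, 23.4]
tcp_rot: [3.141, -0.0, 1.4]
contact_force: [-1.3, 0.4, -1.5]
opening: 0.691
grasp_force: 43.5
```

```bash
python3 -m creep '[{"x":0,"y":0,"z":0.6,"rx":0,"ry":0,"rz":0,"hand":50},{"x":0,"y":0,"z":0.4,"rx":0,"ry":0,"rz":0,"hand":50},{"x":0,"y":0,"z":0,"rx":0,"ry":0,"rz":0,"hand":50}]'
```

```text
clock: 16.18
eef_pos: [664.8, 169.8, 22.6]
tcp_rot: [3.141, -0.0, 1.4]
contact_force: [-1.5, -0.5, 4.0]
opening: 0.691
grasp_force: 43.6
```

```bash
python3 -m creep '[{"x":0,"y":0,"z":0,"rx":0,"ry":0,"rz":0,"hand":62},{"x":0,"y":0,"z":0,"rx":0,"ry":0,"rz":0,"hand":70},{"x":0,"y":0,"z":0,"rx":0,"ry":0,"rz":0,"hand":85},{"x":0,"y":0,"z":0,"rx":0,"ry":0,"rz":0,"hand":85},{"x":0,"y":0,"z":0,"rx":0,"ry":0,"rz":0,"hand":85},{"x":0,"y":0,"z":-40,"rx":0,"ry":0,"rz":0,"hand":85},{"x":0,"y":0,"z":-50,"rx":0,"ry":0,"rz":0,"hand":85},{"x":0,"y":0,"z":-60,"rx":0,"ry":0,"rz":0,"hand":85},{"x":0,"y":0,"z":-57,"rx":0,"ry":0,"rz":0,"hand":85},{"x":0,"y":0,"z":0,"rx":0,"ry":0,"rz":0,"hand":85},{"x":0,"y":0,"z":0,"rx":0,"ry":0,"rz":0,"hand":85}]'
python3 - <<'E'
from h import *
r=look('wide',(664,170),64,'w7.png'); look('dish',(664,170))
print(to((372,277.5)))
E
```

```text
clock: 17.55
eef_pos: [664.4, 169.7, 229.0]
tcp_rot: [-3.141, 0.0, 1.4]
contact_force: [-0.4, 0.4, 0.3]
opening: 0.99
grasp_force: 0.0
wide ([666.7, 169.5], [666.3, 169.7], [57.8, 58.4], 23.7)
dish ([665.4, 173.0], [665.7, 175.4], [81.9, 91.2], 85.3)
[  56.7 -305.9]
```

```bash
python3 -m creep '[{"x":9.6,"y":-50.8,"z":0,"rx":0,"ry":0,"rz":0,"hand":85},{"x":9.6,"y":-50.8,"z":0,"rx":0,"ry":0,"rz":0,"hand":85},{"x":9.6,"y":-50.8,"z":0,"rx":0,"ry":0,"rz":0,"hand":85},{"x":9.6,"y":-50.8,"z":0,"rx":0,"ry":0,"rz":0,"hand":85},{"x":9.6,"y":-50.8,"z":0,"rx":0,"ry":0,"rz":0,"hand":85},{"x":9.6,"y":-50.8,"z":0,"rx":0,"ry":0,"rz":0,"hand":85},{"x":0,"y":0,"z":0,"rx":0,"ry":0,"rz":-0.168,"hand":85},{"x":0,"y":0,"z":0,"rx":0,"ry":0,"rz":-0.168,"hand":85},{"x":0,"y":0,"z":0,"rx":0,"ry":0,"rz":-0.168,"hand":85},{"x":0,"y":0,"z":0,"rx":0,"ry":0,"rz":0,"hand":85},{"x":0,"y":0,"z":0,"rx":0,"ry":0,"rz":0,"hand":85}]'
python3 - <<'E'
from h import *
r=look('square',(373,278),80,'w8.png')
print(to((373,277.5)), to(r[0]) if r else 0)
c=get_calibration('top');im=grab_frame('top');show('top wide',topface(c,im,(664,170),64))
E
```

```text
clock: 19.02
eef_pos: [373.9, 278.2, 228.6]
tcp_rot: [-3.14, 0.0, 1.9]
contact_force: [0.1, -0.7, -0.9]
opening: 0.991
grasp_force: 0.0
square ([375.1, 278.5], [374.8, 278.4], [49.5, 48.3], 18.9)
[-0.4 -1.2] [-0.1  1.1]
top wide ([664.6, 167.9], [664.6, 167.8], [51.9, 52.5], 0.6)
```

View pics/w8.png

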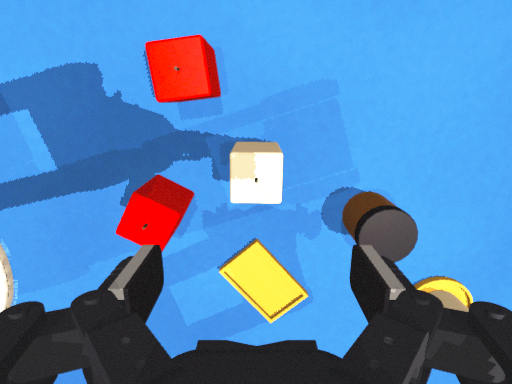

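Ivory square candle at (257,172); the red look-alikes at (182,68) and (155,210) are not meant. The left finger would pass close to the red one, so I descend with the hand part-closed to 66.

```bash
python3 -m creep '[{"x":0,"y":0.3,"z":40,"rx":0,"ry":0,"rz":0,"hand":66},{"x":0,"y":0,"z":40,"rx":0,"ry":0,"rz":0,"hand":66},{"x":0,"y":0,"z":0,"rx":0,"ry":0,"rz":0,"hand":66},{"x":0,"y":0,"z":0,"rx":0,"ry":0,"rz":0,"hand":66},{"x":0,"y":0,"z":40,"rx":0,"ry":0,"rz":0,"hand":66},{"x":0,"y":0,"z":40,"rx":0,"ry":0,"rz":0,"hand":66},{"x":0,"y":0,"z":40,"rx":0,"ry":0,"rz":0,"hand":66},{"x":0,"y":0,"z":0,"rx":0,"ry":0,"rz":0,"hand":58},{"x":0,"y":0,"z":0,"rx":0,"ry":0,"rz":0,"hand":40},{"x":0,"y":0,"z":0,"rx":0,"ry":0,"rz":0,"hand":40},{"x":0,"y":0,"z":0,"rx":0,"ry":0,"rz":0,"hand":40},{"x":0,"y":0,"z":0,"rx":0,"ry":0,"rz":0,"hand":40},{"x":0,"y":0,"z":0,"rx":0,"ry":0,"rz":0,"hand":40}]' 40
python3 - <<'E'
from h import *
print(to((462.5,-101.5)))
E
```

```text
clock: 20.75
eef_pos: [375.2, 279.1, 30.5]
tcp_rot: [3.14, -0.001, 1.904]
contact_force: [-1.1, 0.1, 8.8]
opening: 0.58
grasp_force: 43.2
[-388.2  -41.9]
```

```bash
python3 -m creep '[{"x":0,"y":0,"z":-20,"rx":0,"ry":0,"rz":0,"hand":40},{"x":0,"y":0,"z":-40,"rx":0,"ry":0,"rz":0,"hand":40},{"x":0,"y":0,"z":-50,"rx":0,"ry":0,"rz":0,"hand":40},{"x":-49.8,"y":-8.7,"z":0,"rx":0,"ry":0,"rz":0,"hand":40},{"x":-49.8,"y":-8.7,"z":0,"rx":0,"ry":0,"rz":0,"hand":40},{"x":-49.8,"y":-8.7,"z":0,"rx":0,"ry":0,"rz":0,"hand":40},{"x":-49.8,"y":-8.7,"z":0,"rx":0,"ry":0,"rz":0,"hand":40},{"x":-49.8,"y":-8.7,"z":0,"rx":0,"ry":0,"rz":0,"hand":40},{"x":-49.8,"y":-8.7,"z":0,"rx":0,"ry":0,"rz":0,"hand":40},{"x":-49.8,"y":-8.7,"z":0,"rx":0,"ry":0,"rz":0,"hand":40},{"x":-49.8,"y":-8.7,"z":0,"rx":0,"ry":0,"rz":0,"hand":40},{"x":-49.8,"y":-8.7,"z":0,"rx":0,"ry":0,"rz":0,"hand":40},{"x":0,"y":0,"z":0,"rx":0,"ry":0,"rz":0.136,"hand":40},{"x":0,"y":0,"z":0,"rx":0,"ry":0,"rz":0.136,"hand":40},{"x":0,"y":0,"z":0,"rx":0,"ry":0,"rz":0.136,"hand":40},{"x":0,"y":0,"z":0,"rx":0,"ry":0,"rz":0.136,"hand":40},{"x":0,"y":0,"z":0,"rx":0,"ry":0,"rz":0,"hand":40},{"x":0,"y":0,"z":0,"rx":0,"ry":0,"rz":0,"hand":40}]'
python3 - <<'E'
from h import *
r=look('sqD',(462,-101),None,'w9.png')
print(to((462,-101.7)), to(r[0]) if r else 0, np.degrees(sense()['tcp_rot']))
E
```

```text
clock: 23.0
eef_pos: [447.0, -170.6, 139.5]
tcp_rot: [3.141, 0.0, 1.363]
contact_force: [-0.4, 0.6, -2.1]
opening: 0.584
grasp_force: 42.3
sqD ([464.7, -101.3], [464.7, -101.3], [82.7, 82.9], 78.1)
[70.5  0.4] [71.5  3. ] [1.79989852e+02 2.33977373e-03 7.80494853e+01]
```

View pics/w9.png

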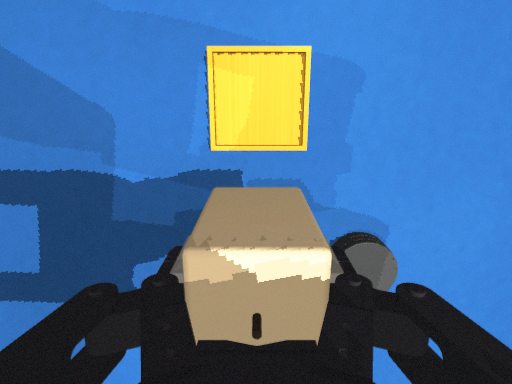

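```bash
python3 -m creep '[{"x":35.5,"y":1,"z":0,"rx":0,"ry":0,"rz":0,"hand":40},{"x":36,"y":1.2,"z":0,"rx":0,"ry":0,"rz":0,"hand":40},{"x":0,"y":0,"z":35,"rx":0,"ry":0,"rz":0,"hand":40},{"x":0,"y":0,"z":35,"rx":0,"ry":0,"rz":0,"hand":40},{"x":0,"y":0,"z":20,"rx":0,"ry":0,"rz":0,"hand":40},{"x":0,"y":0,"z":9,"rx":0,"ry":0,"rz":0,"hand":40},{"x":0,"y":0,"z":2,"rx":0,"ry":0,"rz":0,"hand":40},{"x":0,"y":0,"z":2,"rx":0,"ry":0,"rz":0,"hand":40},{"x":0,"y":0,"z":1,"rx":0,"ry":0,"rz":0,"hand":40},{"x":0,"y":0,"z":0.5,"rx":0,"ry":0,"rz":0,"hand":40},{"x":0,"y":0,"z":0,"rx":0,"ry":0,"rz":0,"hand":40},{"x":0,"y":0,"z":0,"rx":0,"ry":0,"rz":0,"hand":40}]'
```

```text
clock: 24.55
eef_pos: [464.2, -101.2, 34.9]
tcp_rot: [3.141, -0.0, 1.36]
contact_force: [-1.0, -0.6, -1.0]
opening: 0.581
grasp_force: 42.3
```

```bash
python3 -m creep '[{"x":0,"y":0,"z":0.5,"rx":0,"ry":0,"rz":0,"hand":40},{"x":0,"y":0,"z":0.3,"rx":0,"ry":0,"rz":0,"hand":40},{"x":0,"y":0,"z":0,"rx":0,"ry":0,"rz":0,"hand":40}]'
```

```text
clock: 24.92
eef_pos: [464.2, -101.2, 34.5]
tcp_rot: [3.141, 0.0, 1.36]
contact_force: [-1.8, 0.7, 6.8]
opening: 0.584
grasp_force: 43.5
```

```bash
python3 -m creep '[{"x":0,"y":0,"z":0,"rx":0,"ry":0,"rz":0,"hand":52},{"x":0,"y":0,"z":0,"rx":0,"ry":0,"rz":0,"hand":60},{"x":0,"y":0,"z":0,"rx":0,"ry":0,"rz":0,"hand":75},{"x":0,"y":0,"z":0,"rx":0,"ry":0,"rz":0,"hand":75},{"x":0,"y":0,"z":0,"rx":0,"ry":0,"rz":0,"hand":75},{"x":0,"y":0,"z":-40,"rx":0,"ry":0,"rz":0,"hand":75},{"x":0,"y":0,"z":-50,"rx":0,"ry":0,"rz":0,"hand":75},{"x":0,"y":0,"z":-60,"rx":0,"ry":0,"rz":0,"hand":75},{"x":0,"y":0,"z":-45,"rx":0,"ry":0,"rz":0,"hand":75},{"x":0,"y":0,"z":0,"rx":0,"ry":0,"rz":0,"hand":75},{"x":0,"y":0,"z":0,"rx":0,"ry":0,"rz":0,"hand":75}]'
python3 - <<'E'
from h import *
r=look('square',(464,-101),84,'w10.png'); look('dish',(464,-101))
print(to((499,-438.7)))
E
```

```text
clock: 26.3
eef_pos: [463.6, -101.1, 228.4]
tcp_rot: [-3.141, -0.0, 1.36]
contact_force: [0.3, 0.8, 0.1]
opening: 0.879
grasp_force: 0.0
square ([467.4, -101.1], [469.4, -101.0], [48.6, 56.3], 77.9)
dish ([464.8, -101.0], [464.8, -100.9], [82.1, 82.1], 77.9)
[-322.8  105.8]
```

```bash
python3 -m creep '[{"x":-46.1,"y":15.1,"z":0,"rx":0,"ry":0,"rz":0,"hand":75},{"x":-46.1,"y":15.1,"z":0,"rx":0,"ry":0,"rz":0,"hand":75},{"x":-46.1,"y":15.1,"z":0,"rx":0,"ry":0,"rz":0,"hand":75},{"x":-46.1,"y":15.1,"z":0,"rx":0,"ry":0,"rz":0,"hand":75},{"x":-46.1,"y":15.1,"z":0,"rx":0,"ry":0,"rz":0,"hand":75},{"x":-46.1,"y":15.1,"z":0,"rx":0,"ry":0,"rz":0,"hand":75},{"x":-46.1,"y":15.1,"z":0,"rx":0,"ry":0,"rz":0,"hand":75},{"x":0,"y":0,"z":0,"rx":0,"ry":0,"rz":-0.179,"hand":75},{"x":0,"y":0,"z":0,"rx":0,"ry":0,"rz":-0.179,"hand":75},{"x":0,"y":0,"z":0,"rx":0,"ry":0,"rz":-0.179,"hand":75},{"x":0,"y":0,"z":0,"rx":0,"ry":0,"rz":-0.179,"hand":75},{"x":0,"y":0,"z":0,"rx":0,"ry":0,"rz":-0.179,"hand":75},{"x":0,"y":0,"z":0,"rx":0,"ry":0,"rz":-0.179,"hand":75},{"x":0,"y":0,"z":0,"rx":0,"ry":0,"rz":-0.179,"hand":75},{"x":0,"y":0,"z":0,"rx":0,"ry":0,"rz":-0.179,"hand":75},{"x":0,"y":0,"z":0,"rx":0,"ry":0,"rz":0,"hand":75},{"x":0,"y":0,"z":0,"rx":0,"ry":0,"rz":0,"hand":75}]'
python3 - <<'E'
from h import *
r=look('oblong',(499,-439),70,'w11.png')
print(to((499,-439)), to(r[0]) if r else 0, np.degrees(sense()['tcp_rot'][2]))
c=get_calibration('top');im=grab_frame('top');show('top sq',topface(c,im,(462,-101),84));show('topd',dish(c,im,(462,-101)))
a=cv2.imread('pics/w10.png')[90:290,150:370]
cv2.imwrite('pics/c11.png',np.hstack([cv2.resize(a,(440,400)),cv2.resize(cv2.imread('pics/w11.png')[60:310,120:345],(360,400))]))
E
```

```text
clock: 28.52
eef_pos: [499.6, -438.6, 227.9]
tcp_rot: [3.141, -0.002, 2.788]
contact_force: [-0.0, -0.4, -0.4]
opening: 0.878
grasp_force: 0.0
oblong ([500.8, -438.4], [500.7, -438.5], [30.1, 67.7], 70.4)
[ 0.5 -0.5] [-0.9  0.7] 159.77203491903754
top sq none
topd none
```

View pics/c11.png

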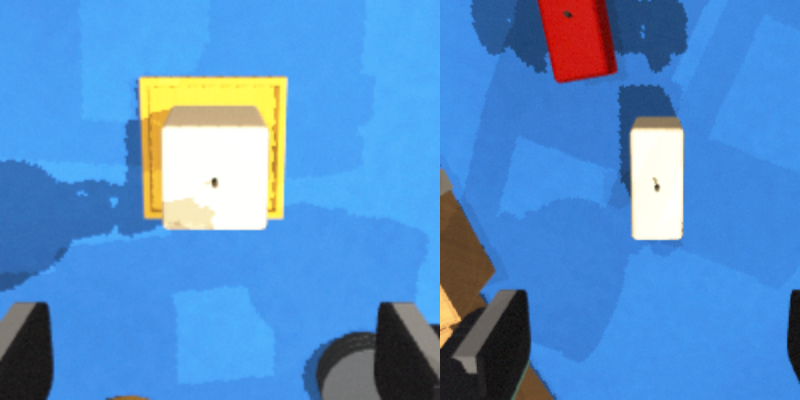

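Left crop: the square candle is parallel and centred in its dish (top centred at 215,178). Right crop: the ivory oblong candle (657,180) lines up with the tool, and the red look-alike (578,40) is out of the way.

```bash
python3 -m creep '[{"x":-0.5,"y":0.3,"z":40,"rx":0,"ry":0,"rz":-0.008,"hand":75},{"x":0,"y":0,"z":50,"rx":0,"ry":0,"rz":0,"hand":75},{"x":0,"y":0,"z":50,"rx":0,"ry":0,"rz":0,"hand":75},{"x":0,"y":0,"z":40,"rx":0,"ry":0,"rz":0,"hand":75},{"x":0,"y":0,"z":22,"rx":0,"ry":0,"rz":0,"hand":60},{"x":0,"y":0,"z":0,"rx":0,"ry":0,"rz":0,"hand":45},{"x":0,"y":0,"z":0,"rx":0,"ry":0,"rz":0,"hand":22},{"x":0,"y":0,"z":0,"rx":0,"ry":0,"rz":0,"hand":22},{"x":0,"y":0,"z":0,"rx":0,"ry":0,"rz":0,"hand":22},{"x":0,"y":0,"z":0,"rx":0,"ry":0,"rz":0,"hand":22},{"x":0,"y":0,"z":0,"rx":0,"ry":0,"rz":0,"hand":22}]' 40
python3 - <<'E'
from h import *
y=np.radians(149.7);print(to(np.array((433,133))), to(np.array((433,133))-70*np.array((np.cos(y),np.sin(y)))))
E
```

```text
clock: 30.0
eef_pos: [501.1, -439.3, 28.3]
tcp_rot: [-3.141, 0.002, 2.8]
contact_force: [-0.5, 0.4, 6.9]
opening: 0.371
grasp_force: 45.2
[256.  516.3] [187.2 503.3]
```

```bash
python3 -m creep '[{"x":0,"y":0,"z":-20,"rx":0,"ry":0,"rz":0,"hand":22},{"x":0,"y":0,"z":-50,"rx":0,"ry":0,"rz":0,"hand":22},{"x":0,"y":0,"z":-60,"rx":0,"ry":0,"rz":0,"hand":22},{"x":17,"y":45.75,"z":0,"rx":0,"ry":0,"rz":0,"hand":22},{"x":17,"y":45.75,"z":0,"rx":0,"ry":0,"rz":0,"hand":22},{"x":17,"y":45.75,"z":0,"rx":0,"ry":0,"rz":0,"hand":22},{"x":17,"y":45.75,"z":0,"rx":0,"ry":0,"rz":0,"hand":22},{"x":17,"y":45.75,"z":0,"rx":0,"ry":0,"rz":0,"hand":22},{"x":17,"y":45.75,"z":0,"rx":0,"ry":0,"rz":0,"hand":22},{"x":17,"y":45.75,"z":0,"rx":0,"ry":0,"rz":0,"hand":22},{"x":17,"y":45.75,"z":0,"rx":0,"ry":0,"rz":0,"hand":22},{"x":17,"y":45.75,"z":0,"rx":0,"ry":0,"rz":0,"hand":22},{"x":17,"y":45.75,"z":0,"rx":0,"ry":0,"rz":0,"hand":22},{"x":17,"y":45.75,"z":0,"rx":0,"ry":0,"rz":0,"hand":22},{"x":0,"y":0,"z":0,"rx":0,"ry":0,"rz":0.093,"hand":22},{"x":0,"y":0,"z":0,"rx":0,"ry":0,"rz":0.093,"hand":22},{"x":0,"y":0,"z":0,"rx":0,"ry":0,"rz":0,"hand":22},{"x":0,"y":0,"z":0,"rx":0,"ry":0,"rz":0,"hand":22}]'
python3 - <<'E'
from h import *
r=look('obD',(432,133),None,'w12.png')
print(to((432,133)), to(r[0]) if r else 0, np.degrees(sense()['tcp_rot']))
E
```

```text
clock: 32.25
eef_pos: [493.1, 98.0, 157.6]
tcp_rot: [3.141, 0.001, 2.616]
contact_force: [0.4, -0.0, -1.4]
opening: 0.374
grasp_force: 44.2
obD ([434.9, 133.8], [434.9, 133.7], [64.5, 102.7], 59.7)
[70.4 -0.3] [68.3  1.8] [1.79980398e+02 2.36793927e-02 1.49832937e+02]
```

View pics/w12.png

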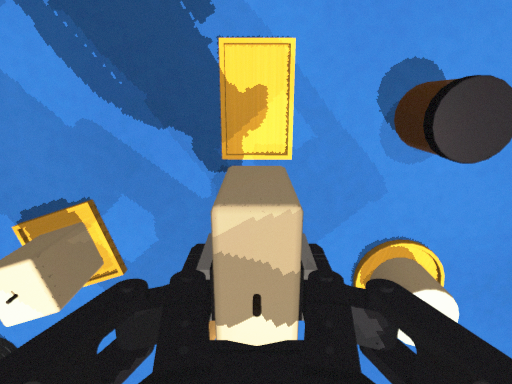

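```bash
python3 -m creep '[{"x":34,"y":0.6,"z":0,"rx":0,"ry":0,"rz":0,"hand":22},{"x":34.7,"y":0.7,"z":0,"rx":0,"ry":0,"rz":0,"hand":22},{"x":0,"y":0,"z":45,"rx":0,"ry":0,"rz":0,"hand":22},{"x":0,"y":0,"z":45,"rx":0,"ry":0,"rz":0,"hand":22},{"x":0,"y":0,"z":20,"rx":0,"ry":0,"rz":0,"hand":22},{"x":0,"y":0,"z":9,"rx":0,"ry":0,"rz":0,"hand":22},{"x":0,"y":0,"z":2,"rx":0,"ry":0,"rz":0,"hand":22},{"x":0,"y":0,"z":2,"rx":0,"ry":0,"rz":0,"hand":22},{"x":0,"y":0,"z":1,"rx":0,"ry":0,"rz":0,"hand":22},{"x":0,"y":0,"z":0.5,"rx":0,"ry":0,"rz":0,"hand":22},{"x":0,"y":0,"z":0,"rx":0,"ry":0,"rz":0,"hand":22},{"x":0,"y":0,"z":0,"rx":0,"ry":0,"rz":0,"hand":22}]'
```

```text
clock: 33.8
eef_pos: [434.3, 133.8, 32.6]
tcp_rot: [3.141, 0.0, 2.614]
contact_force: [0.2, 0.4, -0.9]
opening: 0.371
grasp_force: 44.1
```

```bash
python3 -m creep '[{"x":0,"y":0,"z":0.5,"rx":0,"ry":0,"rz":0,"hand":22},{"x":0,"y":0,"z":0.3,"rx":0,"ry":0,"rz":0,"hand":22},{"x":0,"y":0,"z":0,"rx":0,"ry":0,"rz":0,"hand":22}]'
```

```text
clock: 34.17
eef_pos: [434.3, 133.9, 32.3]
tcp_rot: [3.141, 0.0, 2.614]
contact_force: [-3.2, -0.3, 9.8]
opening: 0.37
grasp_force: 45.8
```

Contact made. I'll release, rise, then back off so the fixed cameras have a clear view.

```bash
python3 -m creep '[{"x":0,"y":0,"z":0,"rx":0,"ry":0,"rz":0,"hand":34},{"x":0,"y":0,"z":0,"rx":0,"ry":0,"rz":0,"hand":42},{"x":0,"y":0,"z":0,"rx":0,"ry":0,"rz":0,"hand":60},{"x":0,"y":0,"z":0,"rx":0,"ry":0,"rz":0,"hand":60},{"x":0,"y":0,"z":0,"rx":0,"ry":0,"rz":0,"hand":60},{"x":0,"y":0,"z":-40,"rx":0,"ry":0,"rz":0,"hand":60},{"x":0,"y":0,"z":-50,"rx":0,"ry":0,"rz":0,"hand":60},{"x":0,"y":0,"z":-60,"rx":0,"ry":0,"rz":0,"hand":60},{"x":0,"y":0,"z":-45,"rx":0,"ry":0,"rz":0,"hand":60},{"x":0,"y":0,"z":0,"rx":0,"ry":0,"rz":0,"hand":60},{"x":0,"y":0,"z":0,"rx":0,"ry":0,"rz":0,"hand":60}]'
python3 - <<'E'
from h import *
look('oblong',(434,133),74,'w13.png'); look('dish',(434,133))
print(to((209,588)))
E
python3 -m creep '[{"x":48,"y":31,"z":0,"rx":0,"ry":0,"rz":0,"hand":60},{"x":48,"y":31,"z":0,"rx":0,"ry":0,"rz":0,"hand":60},{"x":48,"y":31,"z":0,"rx":0,"ry":0,"rz":0,"hand":60},{"x":48,"y":31,"z":0,"rx":0,"ry":0,"rz":0,"hand":60},{"x":0,"y":0,"z":0,"rx":0,"ry":0,"rz":0,"hand":60}]'
python3 - <<'E'
from h import *
print(to((209,588)))
E
```

```text
clock: 35.55
eef_pos: [433.8, 133.6, 226.1]
tcp_rot: [-3.141, -0.0, 2.614]
contact_force: [0.0, -0.5, -0.3]
opening: 0.705
grasp_force: 0.0
oblong ([433.7, 135.9], [433.7, 136.2], [30.6, 68.3], 59.0)
dish ([434.7, 133.5], [434.6, 133.7], [64.4, 101.4], 59.7)
[422.7 279.7]
clock: 36.28
eef_pos: [328.7, 340.0, 225.2]
tcp_rot: [-3.14, -0.001, 2.618]
contact_force: [0.7, 0.0, -0.0]
opening: 0.7
grasp_force: 0.0
[227.6 155. ]
```

```bash
python3 -m creep '[{"x":45.5,"y":31,"z":0,"rx":0,"ry":0,"rz":0,"hand":60},{"x":45.5,"y":31,"z":0,"rx":0,"ry":0,"rz":0,"hand":60},{"x":45.5,"y":31,"z":0,"rx":0,"ry":0,"rz":0,"hand":60},{"x":45.5,"y":31,"z":0,"rx":0,"ry":0,"rz":0,"hand":60},{"x":45.5,"y":31,"z":0,"rx":0,"ry":0,"rz":0,"hand":60},{"x":0,"y":0,"z":0,"rx":0,"ry":0,"rz":0,"hand":60},{"x":0,"y":0,"z":0,"rx":0,"ry":0,"rz":0,"hand":60}]'
python3 - <<'E'
from h import *
D={'top':dict(slim=(365.8,-285.8),wide=(663.5,169.6),square=(462.1,-101.7),oblong=(432.4,132.8)),'side':dict(slim=(364,-285.9),wide=(660.3,170.2),square=(460,-101.7),oblong=(430.7,133.1))}
H=dict(slim=104,wide=64,square=84,oblong=74)
for n in D:
    c=get_calibration(n);im=grab_frame(n);cv2.imwrite(f'pics/{n}F.png',cv2.cvtColor(im,cv2.COLOR_RGB2BGR))
    for k in H:
        r=topface(c,im,D[n][k],H[k],thr=185 if n=='top' else 150); show(n+k,r)
        if r: print('   err',np.round(r[0]-D[n][k],1))
t=cv2.imread('pics/topF.png')
cr=lambda k,n,img:(lambda u:cv2.resize(img[int(u[1])-28:int(u[1])+28,int(u[0])-28:int(u[0])+28],(200,200),interpolation=cv2.INTER_CUBIC))(proj(get_calibration(n),(*D[n][k],40)))
s=cv2.imread('pics/sideF.png')
cv2.imwrite('pics/F.png',np.vstack([np.hstack([cr(k,'top',t) for k in H]),np.hstack([cr(k,'side',s) for k in H])]))
E
```

```text
clock: 37.15
eef_pos: [212.8, 584.7, 225.2]
tcp_rot: [-3.139, 0.001, 2.614]
contact_force: [-0.2, 0.3, -0.4]
opening: 0.704
grasp_force: 0.0
topslim ([365.1, -286.6], [364.7, -286.7], [32.1, 32.1], 60.9)
   err [-0.7 -0.8]
topwide ([664.3, 168.1], [664.6, 167.8], [53.0, 51.5], 89.4)
   err [ 0.8 -1.5]
topsquare ([463.5, -101.3], [463.6, -101.5], [47.9, 47.6], 77.8)
   err [1.4 0.4]
topoblong ([432.7, 134.4], [432.4, 134.8], [29.9, 68.4], 60.2)
   err [0.3 1.6]
sideslim ([363.3, -286.7], [363.4, -286.0], [38.6, 38.4], 76.8)
   err [-0.7 -0.8]
sidewide ([656.6, 151.7], [662.8, 155.8], [86.5, 89.8], 60.7)
   err [ -3.7 -18.5]
sidesquare ([460.0, -126.6], [453.3, -133.1], [119.1, 79.9], 78.3)
   err [ -0.  -24.9]
sideoblong ([424.2, 128.5], [427.5, 125.3], [66.2, 74.7], 72.8)
   err [-6.5 -4.6]
```

View pics/F.png

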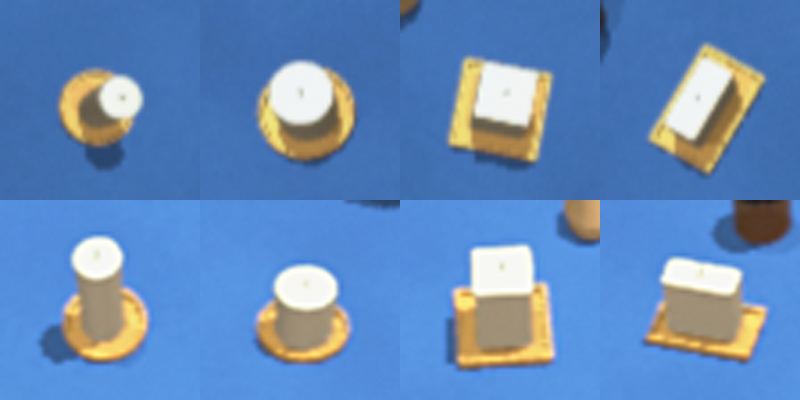

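View pics/topF.png

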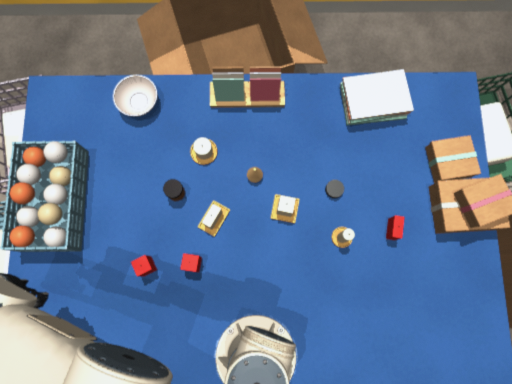

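The crops show all four candles upright in their own dishes, within about 2 mm of centre in the top view. The larger side-view errors come from the mask merging with the brass. The square and oblong candles are parallel to their dishes, and the jar (173,189), tree (255,175) and red pieces have not moved.

```bash
python3 -c "
from rig import *
print(sign_off())"
```

```text
the job is handed in; nothing more can be done
None
```

I handed the job in at about 37 s of the 106 s allowed: all four ivory candles stand upright in their own dishes, within about 2 mm of centre in the top camera, the square and oblong ones are parallel to theirs, and the jar, tree and red look-alikes have not moved.

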